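# Close the cover of an exhaust filter unit and hold it on its gasket

## Robot

A 7-joint arm with a two-finger parallel gripper is mounted at the origin on the work surface. World frame = base frame: x ahead of the robot, y to its left, z up, the work surface at z = 0. Lengths are in m, angles in rad, forces in N, time in s.
With the tool pointing down it reaches from about 0.425 to 0.95 m from the base axis. Payload 16.7 kg.
Tool frame: the origin (TCP) lies between the finger pads; the fingertips stand 14 mm ahead of it and the grasp point (between the pads) lies 5 mm behind it; z points along the fingers, x is the direction in which the jaws open and shut, and the axes are right-handed (so a half turn about z gives the same grasp; the last joint's range is limited). The gripper opens to 94 mm and grips with 3 to 60 N. Pads are 16 mm wide; open, the fingers measure 119 mm over their backs; the gripper's body (75 mm by 177 mm) begins 78 mm behind the grasp point.
Start: joints at [1.107, 0.426, 0.074, 1.606, -0.034, 1.111, -0.067], TCP at [0.209, -0.642, 0.219] pointing down, gripper open.
Joint ranges: [-2.85, 2.85], [-0.5, 2.14], [-1.23, 1.37], [0.21, 2.46], [-1.02, 4.16], [0.16, 2.05], [-2.73, 2.73]. Speed limits (rad/s): [1.89, 1.89, 2.39, 2.39, 3.01, 3.01, 3.01].

## Interface

Orientations are given as a unit quaternion [w, x, y, z].
In Python, from station import arm gives the robot as it stands.
- The arm moves only by the shell command python3 -m jog 'ROWS' [OPENING] [FORCE]. ROWS is JSON, a list of rows, each a list of 2 entries, a list of its own where there are three numbers: the shift along the tool's x, y, z scaled (see below), then the turn, a rotation vector about the tool's x, y, z scaled (see below). A call has 1 to 8 rows; each row is the pose to reach, as a shift and turn from the pose commanded when the call began, along the tool's axes at that moment; what a row does not reach only later rows make up. The controller multiplies each number of a shift by 12 cm and each number of a turn by 45 degrees. A row lasts 1/12 s, in which the tool goes at most 41.7 mm and 7.16 degrees, less where a joint would pass 70% of its speed; a pose out of reach is approached as far as the arm can. A call with a number of a shift or a turn outside -1 to 1 is refused whole. A call with a gripper value outside its range is refused whole. OPENING is the finger opening in mm, from 0 to 94, set as the call begins (- or left out, the last holds). The fingers move at their own pace and stop on an object; FORCE is the grip in N (left out, the last holds). Time passes only in rows, so rows that repeat a pose let the fingers close. It gives the time, the measured TCP pose, the force and the opening at its end, in the units of the state.
- arm.state(): the state, without advancing time (a new reading comes with each control period).
- arm.capture(name): name is "side" or "top" or "wrist"; returns (picture, depth): 384x512x3 uint8, red, green, blue; 384x512 float32, m along the optical axis (not along the pixel's ray), 0 where there is no reading.
- arm.camera_model(name): a dict with "mtx" (3x3 intrinsics, pixels), "k1" (the pictures are not rectified: a ray, as slopes to the right and down, at radius r is drawn at 1 + k1 r^2 times it, then the intrinsics apply), "rvec" (rotation vector, rad) and "tvec" (3), from world to camera coordinates, as OpenCV has them; the wrist camera has in their place "hand_eye" (4x4, takes a point from camera to tool coordinates, whose origin is the TCP and whose axes are the tool frame's). Camera axes: x right, y down, z forward; pixel columns grow to the right and rows downward; lengths in m; the calibration is good to about 2 mm. A picture is of the moment at which its call begins: read the wrist's pose just before it. camera_model takes no time and is no camera call.
- arm.job_done(): hands the job in, once; it reports no verdict.
The state is a dict: "time_s": time; "joint_positions": joint angles; "qvel": joint speeds; "effort": joint torques, N m; "tool_pos": TCP position; "eef_rot": TCP orientation; "ft_force": force on the tool from outside, world axes, zero at the start; "wrist_torque": the same for the moment, N m; "grip_width": opening from 0.0 (shut) to 1.0 (fully open).
Only numpy, scipy, OpenCV 4.12 (cv2) and the standard library are available. Lean on these libraries where they do the work, as an engineer would, in place of code of your own. Each camera call takes 0.05 s, during which the arm holds its last target. There are 200 camera calls.

## Task

The exhaust filter unit on the lab bench has a new filter and gasket: swing its hinged cover down onto the gasket, turn the orange quarter-turn fastener until its cross-bar lines up with the slot in the frame, then press the cover fully home, never forcing it down with the bar across the slot. Finish while still pressing the cover home against the frame, so that the gasket beds in. Leave the bottle, tip box and well plate where they are.

Things in the scene. Friction and masses are not known exactly. Their poses are not given: they have to be found in the camera images.
- filter_unit: White sheet-metal filter unit, 300 (x) x 320 (y) x 150 mm high, fixed to the bench. Origin: centre of its underside, on the bench. Its -x side is the front (towards the robot, within 25 degrees), z up. The top is an open frame; the cover's hinge axis runs along the unit's y at x = +140, z = 153 mm. Shut, the cover's underside lies 3 mm above the frame.
- slot (a point): Steel receptacle plate, 50 x 60 x 4 mm, let flush into the front of the frame's top, at x = -105, z = 150 mm of the unit. The point: centre of its slot, at the upper face. The slot, right through the plate, is 34 mm long along its y (parallel to the cover's front edge) and 13 mm wide.
- cover (a joint): Opening angle of the cover, rad: 0 = home, grows as the front edge rises; starts at 0.45 to 0.75. Stiff hinge (0.6 N m friction): the cover stays where it is left. It meets the springy gasket at 0.055; let go there it stays at 0.025 to 0.055. Bar across the slot: blocked at about 0.04. Bar lined up: goes to 0; about 12 N near the front edge presses it home, more nearer the hinge.
- fastener (a joint): Angle of the quarter-turn fastener, rad, counter-clockwise seen from above; turns from -0.4 to 3.54 with light friction (0.03 N m) and stays where it is left. Wing and cross-bar line up with the slot at 0 and equally at 3.14; the slot's play lets the bar in when up to about 0.2 rad (12 degrees) off. Starts at 0.55 to 2.59.
- wing (a point): Orange wing of the fastener, an upright blade 9 mm thick (its x), 36 mm long (its y), reaching from 4 to 28 mm above the cover's upper face; under it a steel collar, 30 mm across and 4 mm high. The point: on the fastener's axis at the cover's upper face; z along the axis, upward.
- crossbar (a point): Brass cross-bar at the inner end of the same fastener, always parallel to the wing: 28 mm long (its y), 7 mm wide, 5 mm thick. The point: centre of its underside, 12.8 mm under the cover's underside. It goes through the slot as the cover comes home.
- bottle: Bystander: clear bottle with blue cap, 66 mm across, 190 mm high, standing beside the unit; origin at the centre of its underside.
- tip_box: Bystander: blue pipette-tip box with pale lid, 85 x 122 x 70 mm; origin at the centre of its underside.
- deep_well_plate: Bystander: white 24-well plate, 85 x 127 x 40 mm; origin at the centre of its underside.
- cover_front (a point): The flat dark grey cover, 6 mm thick, 304 mm wide (y), about 0.3 kg. The point: middle of its front edge, at the upper face, 288 mm from the hinge axis (which lies in the plane of the underside); x towards the hinge, z out of the upper face. The fastener stands 43 mm behind this point; two white marks left and right of it, along y, show the slot's direction.

How it is judged:
By the outcome, as a careful person would: the job done as asked, in the order asked, and still so for the second after the job is handed in, while the arm keeps its last pose, push and grip.
It also fails if it takes over 69 s, if anything falls off the work surface, if the arm or the gripper's body presses on something with over 40 N, if the wrist force passes 120 N, or if a joint passes its speed limit or range.

## Working session

There is one attempt and no reset: what is moved stays moved. The work goes in short steps, Python scripts to look and compute and a shell command to move; the robot and the scene stay as the last step left them, time stands still between calls to the robot, and variables do not carry over. Pictures are saved under pics/ and viewed, about 8 in all and at most 12, crops included, and the job is handed in when it is done.

```bash
ls; mkdir -p pics; cat > h.py <<'E'
import numpy as np, cv2
from scipy.spatial.transform import Rotation as R
from station import arm
def pose(s=None):
    s=s or arm.state(); q=s["eef_rot"]
    T=np.eye(4); T[:3,:3]=R.from_quat([q[1],q[2],q[3],q[0]]).as_matrix(); T[:3,3]=s["tool_pos"]; return T
def cam(name,T=None):
    m=arm.camera_model(name); K=np.array(m["mtx"])
    if name=="wrist": C=(pose() if T is None else T)@np.array(m["hand_eye"])
    else:
        C=np.eye(4); r=R.from_rotvec(np.ravel(m["rvec"])).as_matrix(); C[:3,:3]=r.T; C[:3,3]=-r.T@np.ravel(m["tvec"])
    return K,m["k1"],C
def rays(uv,c):
    K,k,C=c; uv=np.atleast_2d(uv).astype(float)
    d=np.c_[(uv[:,0]-K[0,2])/K[0,0],(uv[:,1]-K[1,2])/K[1,1]]; s=d.copy()
    for _ in range(20): s=d/(1+k*(s**2).sum(1,keepdims=True))
    return np.c_[s,np.ones(len(s))]
def pts(uv,z,c): # depth along axis
    return rays(uv,c)*np.ravel(z)[:,None]@c[2][:3,:3].T+c[2][:3,3]
def cloud(dep,c,mask=None):
    m=(dep>0) if mask is None else (mask&(dep>0)); v,u=np.nonzero(m)
    return pts(np.c_[u,v],dep[v,u],c),np.c_[u,v]
def plane(uv,p0,n,c):
    d=rays(uv,c)@c[2][:3,:3].T; o=c[2][:3,3]
    return o+d*(((p0-o)@n)/(d@n))[:,None]
def proj(P,c):
    K,k,C=c; q=(np.atleast_2d(P)-C[:3,3])@C[:3,:3]; s=q[:,:2]/q[:,2:]; s=s*(1+k*(s**2).sum(1,keepdims=True))
    return s*[K[0,0],K[1,1]]+[K[0,2],K[1,2]]
E
python3 - <<'E'
from h import *
s=arm.state(); print({k:np.round(v,3).tolist() for k,v in s.items()})
ims=[]
for n in("side","top"):
    p,d=arm.capture(n); np.savez(f"{n}0.npz",p=p,d=d); ims.append(p); print(n,np.round(cam(n)[2],2).tolist())
im=np.vstack(ims)[...,::-1]
cv2.imwrite("pics/a.png",np.hstack([x[...,::-1] for x in ims])[:, :] if 0 else cv2.resize(np.vstack(ims)[...,::-1],(512,768))[:600] if 0 else cv2.resize(np.hstack([x[...,::-1] for x in ims]),(800,300)))
E
```

```text
pics
{'time_s': 0.0, 'joint_positions': [1.107, 0.427, 0.074, 1.607, -0.034, 1.111, -0.067], 'qvel': [0.002, -0.0, -0.003, -0.001, -0.0, -0.0, 0.0], 'effort': [0.004, -93.579, 3.668, -45.418, -0.049, 0.02, 0.0], 'tool_pos': [0.209, -0.641, 0.219], 'eef_rot': [-0.0, 0.809, -0.588, -0.001], 'ft_force': [-0.273, -0.386, 0.6], 'wrist_torque': [0.034, 0.051, -0.018], 'grip_width': 1.001}
side [[-0.86, -0.24, 0.45, 0.01], [-0.51, 0.44, -0.74, 0.94], [-0.02, -0.86, -0.5, 0.75], [0.0, 0.0, 0.0, 1.0]]
top [[0.03, -0.98, 0.19, 0.37], [-1.0, -0.04, -0.02, 0.04], [0.03, -0.19, -0.98, 1.12], [0.0, 0.0, 0.0, 1.0]]
```

View pics/a.png

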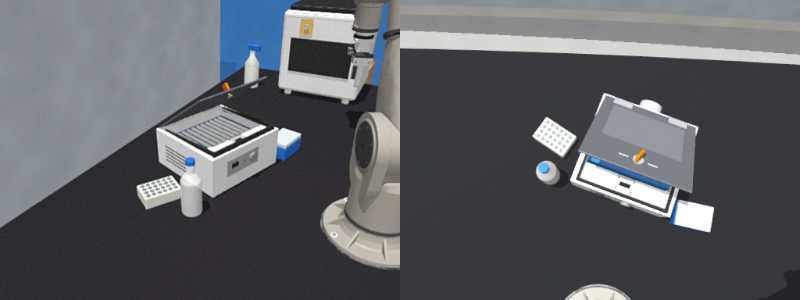

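```bash
cat > m.py <<'E'
from h import *
def measure(p,d,c,dbg=True):
    hsv=cv2.cvtColor(p,cv2.COLOR_RGB2HSV); P,uv=cloud(d,c)
    col=hsv[uv[:,1],uv[:,0]].astype(int)
    org=(col[:,0]>7)&(col[:,0]<22)&(col[:,1]>150)&(col[:,2]>100)&(P[:,2]>.15)&(P[:,2]<.42)
    w=P[org]; wc=np.median(w,0)
    g=(col[:,1]<60)&(col[:,2]>60)&(col[:,2]<190)&(P[:,2]>.12)&(P[:,2]<.4)&(np.linalg.norm(P[:,:2]-wc[:2],axis=1)<.3)
    rng=np.random.default_rng(0); G=P[g]; best=None;bn=0
    for _ in range(300):
        a=G[rng.choice(len(G),3,False)]; n=np.cross(a[1]-a[0],a[2]-a[0]); n/=np.linalg.norm(n)+1e-12
        k=abs((G-a[0])@n)<.003
        if k.sum()>bn: bn=k.sum();best=k
    I=G[best]; p0=I.mean(0); n=np.linalg.svd(I-p0,full_matrices=False)[2][2]; n*=np.sign(n[2])
    I=G[abs((G-p0)@n)<.003]
    hy=np.cross(n,[0,0,1]); hy/=np.linalg.norm(hy); hy*=np.sign(hy[1]); ux=np.cross(hy,[0,0,1])   # unit x,y
    u_in=np.cross(hy,n)     # in-plane, towards hinge
    th=np.arctan2(-u_in[2],u_in@ux)
    # hinge: underside plane at z=.153
    q=p0-.006*n; h=q+u_in*((.153-q[2])/u_in[2])
    return dict(p0=p0,n=n,hy=hy,ux=ux,uin=u_in,th=th,h=h,w=w,I=I,org=uv[org],inl=len(I))
E
python3 - <<'E'
from m import *
f=np.load("top0.npz");p,d=f["p"],f["d"];c=cam("top")
m=measure(p,d,c)
for k in("p0","n","hy","ux","th","h","inl"):print(k,np.round(m[k],4))
print("yaw",np.arctan2(m["ux"][1],m["ux"][0]))
x=-(m["I"]-m["h"])@m["uin"]; y=(m["I"]-m["h"])@m["hy"]
print("in-plane dist from hinge",np.percentile(x,[0,1,50,99,100]),"y",np.percentile(y,[0,1,99,100]))
# white marks & wing in plane
hsv=cv2.cvtColor(p,cv2.COLOR_RGB2HSV)
v,u=np.nonzero((hsv[...,1]<40)&(hsv[...,2]>200)); Q=plane(np.c_[u,v],m["p0"],m["n"],c)
X=-(Q-m["h"])@m["uin"];Y=(Q-m["h"])@m["hy"];
k=(X>.2)&(X<.275)&(Y>y.min())&(Y<y.max()); mk=np.zeros(hsv.shape[:2],np.uint8); mk[v[k],u[k]]=255
n,l,st,ce=cv2.connectedComponentsWithStats(mk)
for i in range(1,n):
    if st[i,4]>5: q=plane(ce[i:i+1],m["p0"],m["n"],c)[0]; print(ce[i],st[i],-(q-m["h"])@m["uin"],(q-m["h"])@m["hy"])
w=m["w"]; print("wing h above",np.percentile((w-m["p0"])@m["n"],[2,50,98]),len(w))
top=w[(w-m["p0"])@m["n"]>.022]
X=-(top-m["h"])@m["uin"];Y=(top-m["h"])@m["hy"]; e=np.linalg.svd(np.c_[X,Y]-[X.mean(),Y.mean()])[2][0]; print("wing",X.mean(),Y.mean(),e,len(top),np.median(m["org"],0))
u0,v0=np.int_(np.median(m["org"],0)); 
cv2.imwrite("pics/b.png",cv2.resize(p[v0-90:v0+100,u0-130:u0+110,::-1],None,fx=3,fy=3,interpolation=cv2.INTER_CUBIC))
E
```

```text
p0 [ 0.5763 -0.1029  0.2596]
n [ 0.5671 -0.19    0.8015]
hy [ 0.3177  0.9482 -0.    ]
ux [ 0.9482 -0.3177  0.    ]
th 0.641
h [ 0.7023 -0.1451  0.153 ]
inl 10552
yaw -0.32329175873197113
in-plane dist from hinge [-0.00288048  0.01247243  0.17721116  0.29093667  0.29391554] y [-0.1517602  -0.14805942  0.14921194  0.15347582]
[285.9 197.8] [280 196  12   5  20] 0.24822381218943668 0.03997356122615663
[299.78947368 202.        ] [298 199   5   9  19] 0.24561112927982143 0.010539368153030457
[307.72972973 206.35135135] [302 203  10   7  37] 0.2497597719686157 -0.007306784070887085
[323.14285714 211.38095238] [317 209  13   6  21] 0.2479290919117318 -0.040132198531279493
wing h above [0.00042734 0.02226087 0.0290244 ] 95
wing 0.2512333199843818 0.0005770745194700742 [0.94027519 0.34041528] 52 [307. 199.]
```

View pics/b.png

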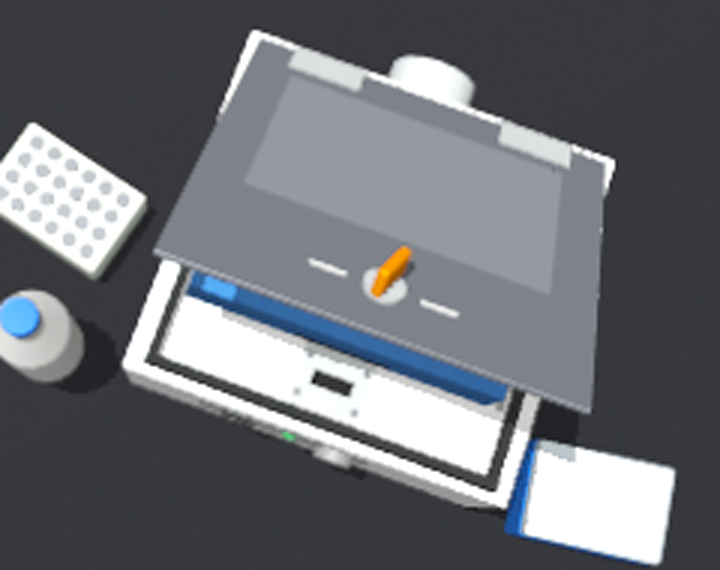

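The cover is open about 0.64 rad. The slot is at (300–355, 372–392) in the enlarged crop. The orange wing is at (375–410, 250–295), about 70° from the marks, which puts the fastener at about 1.22 rad. The unit's yaw is about −0.32. I'll raise the arm and go over the front edge.

```bash
cat > go.py <<'E'
import sys
from h import *
UX=np.array([.9482,-.3177,0]); UY=np.array([.3177,.9482,0]); H=np.array([.699,-.144,.153])
def rows(target,yaw,T=None,tilt=0):
    T=pose() if T is None else T; a=np.radians(yaw)
    x=np.array([np.cos(a),np.sin(a),0]); z=np.array([0,0,-1.]); G=np.c_[x,np.cross(z,x),z]
    s=T[:3,:3].T@(np.array(target)-T[:3,3])/.12; r=R.from_matrix(T[:3,:3].T@G).as_rotvec()/np.radians(45)
    return s.round(2),r.round(2)
def over(r,th,gap=0,y=0): # TCP for fingertips at distance r from hinge on the upper face, vertical tool
    return H+UX*(-r*np.cos(th)+.006*np.sin(th))+UY*y+np.array([0,0,r*np.sin(th)+.006*np.cos(th)+.014+gap])
if __name__=="__main__":
    s=arm.state();print(s["time_s"],np.round(s["tool_pos"],4),np.round(s["ft_force"],2))
    t=eval(sys.argv[1]); print("target",np.round(t,4)); print(*[x.tolist() for x in rows(t,float(sys.argv[2]))])
E
python3 -m jog '[[[0,0,-1],[0,0,0]],[[0,0,-1],[0,0,0]],[[0,0,-1],[0,0,0]],[[0,0,-1],[0,0,-0.2]]]' 0 20
python3 go.py 'over(.27,.64,.04)' 51.5
```

```text
time_s: 0.43
tool_pos: [0.2096, -0.6439, 0.3473]
eef_rot: [0.003, 0.843, -0.537, 0.004]
ft_force: [0.5, -0.7, 0.1]
grip_width: 0.755
0.4333 [ 0.2096 -0.6439  0.3473] [ 0.46 -0.67  0.12]
target [ 0.497  -0.0763  0.3731]
[-3.27, -4.17, -0.25] [0.01, -0.01, -2.59]
```

```bash
for i in 1 2 3; do :; done
python3 -m jog '[[[-0.2,-0.25,-0.06],[0,0,0]],[[-0.4,-0.5,-0.06],[0,0,0]],[[-0.6,-0.75,-0.06],[0,0,0]],[[-0.8,-1,-0.06],[0,0,0]]]' >/dev/null
python3 -m jog '[[[-0.2,-0.25,-0.06],[0,0,0]],[[-0.4,-0.5,-0.06],[0,0,0]],[[-0.6,-0.75,-0.06],[0,0,0]],[[-0.8,-1,-0.06],[0,0,0]]]' >/dev/null
python3 -m jog '[[[-0.2,-0.25,-0.06],[0,0,0]],[[-0.4,-0.5,-0.06],[0,0,0]],[[-0.6,-0.75,-0.06],[0,0,0]],[[-0.8,-1,-0.06],[0,0,0]],[[-0.8,-1,-0.06],[0,0,0]]]'
python3 go.py 'over(.27,.64,.04)' 51.5
```

```text
time_s: 1.52
tool_pos: [0.4149, -0.2214, 0.3613]
eef_rot: [-0.001, 0.846, -0.533, 0.0]
ft_force: [0.5, -0.1, 0.3]
grip_width: 0.003
1.5167 [ 0.4149 -0.2214  0.3613] [ 0.48 -0.13  0.3 ]
target [ 0.497  -0.0763  0.3731]
[-0.79, -1.14, -0.1] [-0.0, -0.0, -2.57]
```

```bash
python3 -m jog '[[[-0.2,-0.25,-0.1],[0,0,0]],[[-0.4,-0.5,-0.1],[0,0,-0.2]],[[-0.6,-0.75,-0.1],[0,0,-0.4]],[[-0.8,-1,-0.1],[0,0,-0.6]],[[-0.8,-1,-0.1],[0,0,-0.8]],[[-0.8,-1,-0.1],[0,0,-1]],[[-0.8,-1,-0.1],[0,0,-1]],[[-0.8,-1,-0.1],[0,0,-1]]]'
python3 -m jog '[[[0,0,0],[0,0,-0.2]],[[0,0,0],[0,0,-0.4]],[[0,0,0],[0,0,-0.6]],[[0,0,0],[0,0,-0.8]],[[0,0,0],[0,0,-1]],[[0,0,0],[0,0,-1]],[[0,0,0],[0,0,-1]]]'
python3 go.py 'over(.27,.64,.04)' 51.5
python3 - <<'E'
from h import *
print(arm.state()["joint_positions"])
p,d=arm.capture("side");p2,d=arm.capture("top")
cv2.imwrite("pics/c.png",np.hstack([cv2.resize(p[80:260,150:400,::-1],(400,288)),cv2.resize(p2[100:280,190:440,::-1],(400,288))]))
E
```

```text
time_s: 2.18
tool_pos: [0.4797, -0.0898, 0.3728]
eef_rot: [-0.0, 0.986, -0.168, -0.0]
ft_force: [-0.2, 0.5, 0.2]
grip_width: 0.007
time_s: 2.77
tool_pos: [0.4796, -0.0901, 0.3728]
eef_rot: [-0.0, 0.975, 0.222, -0.0]
ft_force: [-0.5, 0.2, -0.3]
grip_width: 0.009
2.7667 [ 0.4796 -0.0901  0.3728] [-0.5   0.2  -0.25]
target [ 0.497  -0.0763  0.3731]
[0.18, -0.04, -0.0] [-0.0, 0.0, -0.57]
[ 0.50657183  0.03164417 -0.45986521  1.77441312  0.01429758  1.33941236
  0.49138813]
```

View pics/c.png

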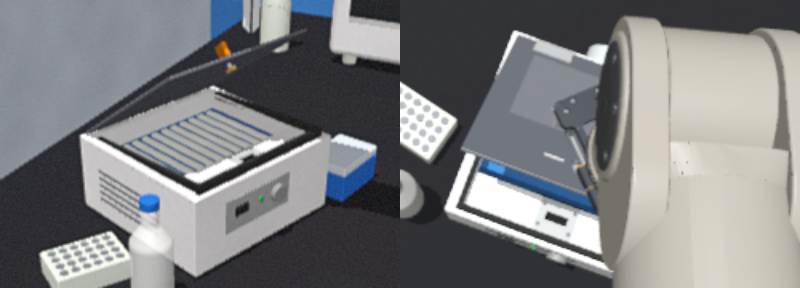

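```bash
python3 -m jog '[[[0.18,-0.04,0],[0,0,-0.2]],[[0.18,-0.04,0],[0,0,-0.4]],[[0.18,-0.04,0],[0,0,-0.57]],[[0.18,-0.04,0],[0,0,-0.57]],[[0.18,-0.04,0],[0,0,-0.57]]]' >/dev/null
python3 go.py 'over(.272,.64,.02,.045)' 51.5
python3 - <<'E'
from go import *
T=pose()
for th in (.64,.56,.48,.4,.32,.24,.16,.1,.06,.05): print(th,rows(over(.272,th,0,.045),51.5,T)[0])
E
```

```text
3.2833 [ 0.4973 -0.0765  0.3729] [0.31 0.18 0.03]
target [ 0.5098 -0.0332  0.3542]
[0.35, -0.15, 0.16] [-0.0, 0.0, -0.01]
0.64 [ 0.35 -0.15  0.32]
0.56 [ 0.31 -0.24  0.47]
0.48 [ 0.28 -0.33  0.62]
0.4 [ 0.25 -0.41  0.79]
0.32 [ 0.22 -0.47  0.96]
0.24 [ 0.21 -0.52  1.13]
0.16 [ 0.19 -0.56  1.31]
0.1 [ 0.18 -0.58  1.44]
0.06 [ 0.18 -0.59  1.53]
0.05 [ 0.18 -0.59  1.55]
```

```bash
python3 -m jog '[[[0.18,-0.08,0.1],[0,0,0]],[[0.35,-0.15,0.2],[0,0,0]],[[0.35,-0.15,0.32],[0,0,0]],[[0.33,-0.2,0.4],[0,0,0]],[[0.31,-0.24,0.47],[0,0,0]],[[0.295,-0.29,0.55],[0,0,0]],[[0.28,-0.33,0.62],[0,0,0]],[[0.25,-0.41,0.79],[0,0,0]]]'
python3 -m jog '[[[-0.03,-0.06,0.17],[0,0,0]],[[-0.04,-0.11,0.34],[0,0,0]],[[-0.05,-0.13,0.43],[0,0,0]],[[-0.06,-0.15,0.52],[0,0,0]],[[-0.065,-0.16,0.58],[0,0,0]],[[-0.07,-0.17,0.61],[0,0,0]],[[-0.07,-0.17,0.61],[0,0,0]]]'
python3 go.py 'over(.272,.1,0,.045)' 51.5
python3 - <<'E'
from h import *
p,d=arm.capture("side")
cv2.imwrite("pics/d.png",cv2.resize(p[60:260,130:400,::-1],(756,560)))
E
```

```text
time_s: 3.95
tool_pos: [0.4791, -0.0224, 0.2794]
eef_rot: [0.001, 0.904, 0.428, 0.001]
ft_force: [0.8, 0.4, 0.2]
grip_width: 0.005
time_s: 4.53
tool_pos: [0.4569, -0.0158, 0.2048]
eef_rot: [-0.0, 0.903, 0.429, -0.0]
ft_force: [-0.7, 0.5, 0.2]
grip_width: 0.008
4.5333 [ 0.4569 -0.0158  0.2048] [-0.67  0.54  0.19]
target [ 0.4572 -0.0155  0.2001]
[0.0, 0.0, 0.04] [-0.0, 0.0, -0.02]
```

View pics/d.png

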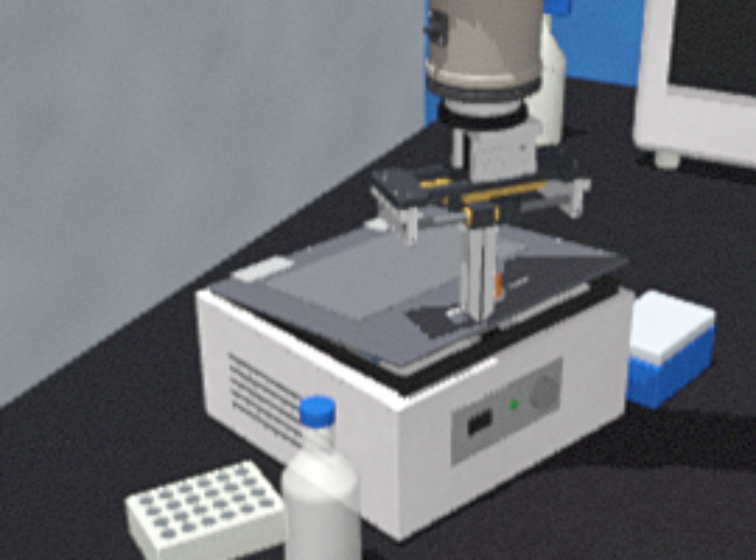

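```bash
python3 -m jog '[[[0,-0.005,0.02],[0,0,0]],[[0,-0.01,0.04],[0,0,0]],[[0,-0.01,0.06],[0,0,0]],[[0,-0.015,0.08],[0,0,0]],[[0,-0.015,0.1],[0,0,0]],[[0,-0.015,0.12],[0,0,0]],[[0,-0.015,0.12],[0,0,0]]]'
for i in 1 2 3; do :; done
python3 -m jog '[[[0,0,0.01],[0,0,0]],[[0,0,0.01],[0,0,0]],[[0,0,0.01],[0,0,0]]]'
python3 -m jog '[[[0,0,0.01],[0,0,0]],[[0,0,0.01],[0,0,0]],[[0,0,0.01],[0,0,0]]]'
python3 go.py 'over(.272,.05,0,.045)' 51.5
```

```text
time_s: 5.17
tool_pos: [0.4554, -0.0146, 0.1902]
eef_rot: [-0.0, 0.903, 0.429, -0.0]
ft_force: [-0.5, 0.2, 0.3]
grip_width: 0.004
time_s: 5.42
tool_pos: [0.4556, -0.0146, 0.1895]
eef_rot: [-0.0, 0.903, 0.429, 0.0]
ft_force: [0.3, 0.0, 0.5]
grip_width: 0.004
time_s: 5.67
tool_pos: [0.4556, -0.0146, 0.1883]
eef_rot: [-0.0, 0.903, 0.429, 0.0]
ft_force: [0.3, -0.6, 0.5]
grip_width: 0.005
5.6667 [ 0.4556 -0.0146  0.1883] [ 0.25 -0.55  0.53]
target [ 0.456  -0.0151  0.1866]
[-0.0, 0.01, 0.01] [-0.0, -0.0, -0.01]
```

```bash
for k in 1; do python3 -m jog '[[[0,0,0.01],[0,0,0]],[[0,0,0.01],[0,0,0]],[[0,0,0.01],[0,0,0]]]' | grep -E "pos|force"; done
python3 -m jog '[[[0,0,0.01],[0,0,0]],[[0,0,0.01],[0,0,0]],[[0,0,0.01],[0,0,0]]]' | grep -E "pos|force"
```

```text
tool_pos: [0.4556, -0.0146, 0.1871]
ft_force: [-0.1, 0.4, 0.6]
tool_pos: [0.4556, -0.0146, 0.1858]
ft_force: [-0.6, 0.5, -0.5]
```

```bash
python3 -m jog '[[[0,0,0.005],[0,0,0]],[[0,0,0.005],[0,0,0]],[[0,0,0.005],[0,0,0]],[[0,0,0.005],[0,0,0]]]' | grep -E "pos|force"
python3 - <<'E'
from h import *
from go import *
F=[]
for i in range(8):
    p,d=arm.capture("side"); F.append(arm.state()["ft_force"])
print(np.mean(F,0))
c=cam("side"); P,uv=cloud(d,c)
L=(P-H)@np.c_[UX,UY,[0,0,1]]
k=(L[:,0]<-.05)&(L[:,0]>-.3)&(abs(L[:,1])<.148)&(abs(L[:,2]-.006)<.04)
hsv=cv2.cvtColor(p,cv2.COLOR_RGB2HSV)[uv[:,1],uv[:,0]].astype(int)
k&=(hsv[:,1]<60)&(hsv[:,2]>60)&(hsv[:,2]<190)
Q=L[k]; 
for _ in range(4):
    A=np.c_[Q[:,:2],np.ones(len(Q))]; s=np.linalg.lstsq(A,Q[:,2],rcond=None)[0]; r=Q[:,2]-A@s; print(len(Q),s,r.std()); Q=Q[abs(r)<2*r.std()]
E
```

```text
tool_pos: [0.4556, -0.0146, 0.1853]
ft_force: [-0.4, 0.4, 1.4]
[-0.7602295   0.1879636   0.92327725]
4620 [ 0.06571999 -0.0044674   0.02353067] 0.013579922726853372
4270 [ 0.03813863 -0.00660751  0.01966804] 0.010037880720311747
3974 [ 0.0069731  -0.00574077  0.01526518] 0.007098559962383806
3616 [-0.02377801 -0.00557606  0.01117093] 0.0036562693854076994
```

```bash
cat > f.py <<'E'
from h import *
F=[]
for i in range(6): p,d=arm.capture("side"); F.append(arm.state()["ft_force"])
print("F",np.mean(F,0).round(2),arm.state()["tool_pos"][2])
E
for k in 1; do python3 -m jog '[[[0,0,0.01],[0,0,0]],[[0,0,0.01],[0,0,0]],[[0,0,0.01],[0,0,0]]]' | grep -E "pos"; python3 f.py; done
python3 -m jog '[[[0,0,0.01],[0,0,0]],[[0,0,0.01],[0,0,0]],[[0,0,0.01],[0,0,0]]]' | grep -E "pos"; python3 f.py
```

```text
tool_pos: [0.4557, -0.0146, 0.1844]
F [-3.03  0.27  8.85] 0.18436442614872517
tool_pos: [0.4557, -0.0146, 0.1838]
F [-8.25  0.06 22.75] 0.18380367396013414
```

The cover is on the gasket and the bar has met the plate at about 0.04, so I'm backing off at once. Next I'll look at the wing from above.

```bash
python3 -m jog '[[[0,0,-0.15],[0,0,0]],[[0,0,-0.4],[0,0,0]],[[0,0,-0.7],[0,0,0]],[[0,0,-0.9],[0,0,0]],[[0,0,-0.9],[0,0,0]]]' 60
python3 go.py 'over(.245,.045,.08,0)' 51.5
python3 - <<'E'
from m import *
from go import *
T=pose();p,d=arm.capture("wrist");c=cam("wrist",T);np.savez("w1.npz",p=p,d=d,T=T)
try:
    m=measure(p,d,c); print("th",m["th"],m["inl"],"yaw",np.degrees(np.arctan2(m["ux"][1],m["ux"][0])))
    w=m["w"]; hh=(w-m["p0"])@m["n"]; top=w[hh>.02]; print(len(w),np.percentile(hh,[2,98]),top.mean(0))
    e=np.linalg.svd(top[:,:2]-top[:,:2].mean(0),full_matrices=False)[2][0]; print("blade dir deg",np.degrees(np.arctan2(e[1],e[0])))
except Exception as e: print(e)
cv2.imwrite("pics/e.png",p[...,::-1])
E
```

```text
time_s: 8.42
tool_pos: [0.4576, -0.0145, 0.2955]
eef_rot: [0.002, 0.903, 0.429, 0.003]
ft_force: [-0.1, -0.5, -1.0]
grip_width: 0.325
8.4167 [ 0.4576 -0.0145  0.2955] [-0.14 -0.54 -0.98]
target [ 0.4672 -0.0663  0.264 ]
[-0.29, 0.33, 0.26] [0.01, -0.0, -0.01]
th 0.03648028175503985 11680 yaw -16.105014199195026
2200 [0.02224928 0.23705878] [0.44477601 0.00075476 0.4024138 ]
blade dir deg -124.85066109936817
```

View pics/e.png

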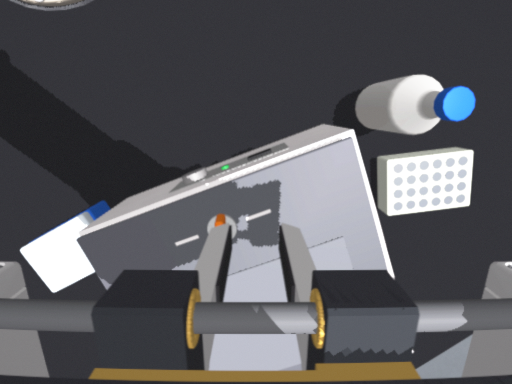

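The wrist view shows the cover nearly shut, with the marks at (187,240) and (258,215). The wing's end is at (220,220), partly hidden by the left finger. It points up in the image, so it is parallel to the pads.

```bash
python3 - <<'E'
from m import *
from go import *
f=np.load("w1.npz");p,d,T=f["p"],f["d"],f["T"];c=cam("wrist",T)
th=.04; n=np.array([0,0,1])*np.cos(th)+UX*np.sin(th); p0=H+.006*n
hsv=cv2.cvtColor(p,cv2.COLOR_RGB2HSV); mk=((hsv[...,1]<40)&(hsv[...,2]>195)).astype(np.uint8)
mk[:195]=0;mk[260:]=0;mk[:,:170]=0;mk[:,280:]=0
k,l,st,ce=cv2.connectedComponentsWithStats(mk)
for i in range(1,k):
    if st[i,4]>15: 
        q=plane(ce[i:i+1],p0,n,c)[0]; print(ce[i].round(1),st[i,4],q.round(4),(q-H)@UX,(q-H)@UY)
P,uv=cloud(d,c); col=hsv[uv[:,1],uv[:,0]].astype(int)
o=(col[:,0]>3)&(col[:,0]<22)&(col[:,1]>150)&(np.linalg.norm(P[:,:2]-[.467,-.066],axis=1)<.04)&(P[:,2]<.23)
w=P[o];print(len(w),w.mean(0),w.min(0),w.max(0),uv[o].min(0),uv[o].max(0))
E
```

```text
[176.6 197.2] 72 [ 0.4131 -0.0787  0.1707] -0.29188905224514117 -0.02890462966228481
[256.3 215. ] 81 [ 0.479  -0.0285  0.1688] -0.24528408176218514 0.039666281296029025
[186.2 239.9] 62 [ 0.454  -0.1036  0.1688] -0.2451422077894734 -0.03957260241600056
[271.1 251.2] 67 [ 0.5216 -0.0425  0.167 ] -0.2004494421842725 0.03992713119259969
85 [ 0.45397373 -0.05316214  0.19244267] [ 0.45078781 -0.05831442  0.18003153] [ 0.45927849 -0.05090738  0.20070507] [215 214] [224 225]
```

```bash
python3 go.py '[.467,-.0662,.235]' 50
python3 -m jog '[[[-0.1,0.11,0.17],[0,0,0]],[[-0.2,0.22,0.34],[0,0,0]],[[-0.29,0.33,0.5],[0,0,0]],[[-0.29,0.33,0.5],[0,0,0]],[[-0.29,0.33,0.5],[0,0,0]]]' 50
python3 go.py '[.467,-.0662,.189]' 50
```

```text
8.4667 [ 0.4568 -0.0146  0.2931] [ 0.5  -0.34 -1.06]
target [ 0.467  -0.0662  0.235 ]
[-0.28, 0.34, 0.48] [0.0, -0.0, 0.02]
time_s: 8.88
tool_pos: [0.4634, -0.067, 0.2293]
eef_rot: [-0.001, 0.903, 0.429, -0.001]
ft_force: [0.3, 0.3, 0.8]
grip_width: 0.532
8.8833 [ 0.4634 -0.067   0.2293] [0.33 0.33 0.78]
target [ 0.467  -0.0662  0.189 ]
[0.02, 0.02, 0.34] [-0.0, 0.0, 0.02]
```

```bash
python3 -m jog '[[[0.02,0.02,0.1],[0,0,0.02]],[[0.02,0.02,0.2],[0,0,0.02]],[[0.02,0.02,0.3],[0,0,0.02]],[[0.02,0.02,0.33],[0,0,0.02]],[[0.02,0.02,0.33],[0,0,0.02]]]'
python3 -m jog '[[[0,0,0],[0,0,0]],[[0,0,0],[0,0,0]],[[0,0,0],[0,0,0]],[[0,0,0],[0,0,0]],[[0,0,0],[0,0,0]],[[0,0,0],[0,0,0]],[[0,0,0],[0,0,0]]]' 0 10
python3 go.py '[.467,-.0662,.189]' -18.5
python3 - <<'E'
from h import *
p,d=arm.capture("wrist"); p2,d=arm.capture("side")
cv2.imwrite("pics/f.png",np.hstack([cv2.resize(p[100:384,100:420,::-1],(400,355)),cv2.resize(p2[110:217,240:360,::-1],(398,355),interpolation=3)]))
E
```

```text
time_s: 9.3
tool_pos: [0.4674, -0.0656, 0.191]
eef_rot: [-0.0, 0.906, 0.423, -0.0]
ft_force: [0.5, 0.0, 1.1]
grip_width: 0.533
time_s: 9.88
tool_pos: [0.468, -0.0661, 0.1915]
eef_rot: [0.0, 0.907, 0.422, 0.0]
ft_force: [0.7, -0.1, -0.4]
grip_width: 0.096
9.8833 [ 0.468  -0.0661  0.1915] [ 0.67 -0.08 -0.38]
target [ 0.467  -0.0662  0.189 ]
[-0.01, -0.01, 0.02] [-0.0, -0.0, 1.52]
```

View pics/f.png

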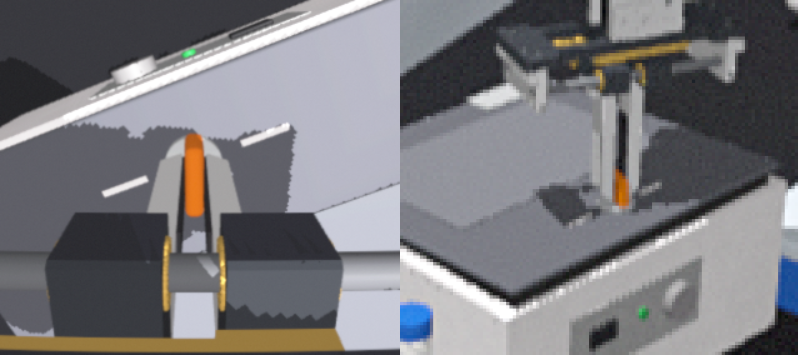

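The wing is gripped: the opening reads 9.0 mm, and the picture shows the blade at (193,175) between the pads. I'll turn it 68° clockwise.

```bash
python3 -m jog '[[[0,0,0],[0,0,0.1]],[[0,0,0],[0,0,0.22]],[[0,0,0],[0,0,0.34]],[[0,0,0],[0,0,0.46]],[[0,0,0],[0,0,0.58]],[[0,0,0],[0,0,0.7]],[[0,0,0],[0,0,0.76]],[[0,0,0],[0,0,0.76]]]'
python3 -m jog '[[[0,0,0],[0,0,0.1]],[[0,0,0],[0,0,0.22]],[[0,0,0],[0,0,0.34]],[[0,0,0],[0,0,0.46]],[[0,0,0],[0,0,0.58]],[[0,0,0],[0,0,0.7]],[[0,0,0],[0,0,0.76]],[[0,0,0],[0,0,0.76]]]'
python3 go.py '[.467,-.0662,.191]' -18.5
python3 - <<'E'
from h import *
print(arm.state()["wrist_torque"])
p,d=arm.capture("wrist")
cv2.imwrite("pics/g.png",p[100:384,100:420,::-1])
E
```

```text
time_s: 10.65
tool_pos: [0.4673, -0.0666, 0.1913]
eef_rot: [0.0, 0.991, 0.136, -0.0]
ft_force: [-3.8, -1.9, 4.2]
grip_width: 0.095
time_s: 11.32
tool_pos: [0.4663, -0.0665, 0.1908]
eef_rot: [0.0, 0.987, -0.161, -0.001]
ft_force: [-7.0, -1.2, 2.9]
grip_width: 0.101
11.3167 [ 0.4663 -0.0665  0.1908] [-7.01 -1.16  2.93]
target [ 0.467  -0.0662  0.191 ]
[0.0, -0.0, -0.0] [0.0, 0.0, -0.0]
[-0.35492921  1.90685627  0.01791899]
```

View pics/g.png

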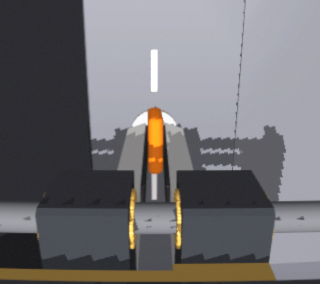

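The wing now lies along the white mark: mark at column 154, wing at column 155, both vertical. Next: release, lift, close the fingers, and press near the front edge.

```bash
python3 -m jog '[[[0,0,0],[0,0,0]],[[0,0,0],[0,0,0]],[[0,0,0],[0,0,0]],[[0,0,0],[0,0,0]]]' 40 |grep -E "force|grip"
python3 -m jog '[[[0,0,-0.1],[0,0,0]],[[0,0,-0.25],[0,0,0]],[[0,0,-0.4],[0,0,0]],[[0,0,-0.45],[0,0,0]],[[0,0,-0.45],[0,0,0]],[[0,0,-0.45],[0,0,0]],[[0,0,-0.45],[0,0,0]]]' 0 20
python3 - <<'E'
from m import *
from go import *
T=pose();p,d=arm.capture("wrist");c=cam("wrist",T)
hsv=cv2.cvtColor(p,cv2.COLOR_RGB2HSV);P,uv=cloud(d,c); col=hsv[uv[:,1],uv[:,0]].astype(int)
o=(col[:,0]>3)&(col[:,0]<22)&(col[:,1]>150)&(np.linalg.norm(P[:,:2]-[.467,-.066],axis=1)<.04)&(P[:,2]<.23)&(P[:,2]>.19)
w=P[o][:,:2]; e=np.linalg.svd(w-w.mean(0),full_matrices=False)[2][0]; print(len(w),w.mean(0),"blade",np.degrees(np.arctan2(e[1],e[0])),"want 71.5")
cv2.imwrite("pics/h.png",p[80:384,80:440,::-1])
E
python3 go.py 'over(.272,.04,.02,0)' -18.5
```

```text
ft_force: [-0.4, -0.3, -0.3]
grip_width: 0.346
time_s: 12.28
tool_pos: [0.4673, -0.0663, 0.2443]
eef_rot: [-0.0, 0.987, -0.16, -0.001]
ft_force: [0.1, -0.2, -0.7]
grip_width: 0.003
343 [ 0.46945811 -0.05722527] blade -106.86398620028602 want 71.5
12.3333 [ 0.4672 -0.0663  0.2443] [-0.34  0.71  0.25]
target [ 0.4415 -0.0577  0.2039]
[-0.23, 0.0, 0.34] [0.0, 0.0, 0.0]
```

View pics/h.png

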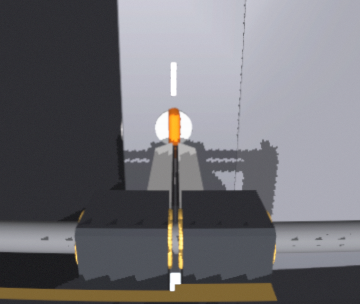

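The wing is 1.6° from the slot line, well within the 12° of play, and the picture agrees (wing at column 174, mark at column 173). Pressing now.

```bash
python3 -m jog '[[[-0.12,0,0],[0,0,0]],[[-0.23,0,0],[0,0,0]],[[-0.23,0,0.15],[0,0,0]],[[-0.23,0,0.34],[0,0,0]],[[-0.23,0,0.42],[0,0,0]],[[-0.23,0,0.48],[0,0,0]],[[-0.23,0,0.48],[0,0,0]]]'
python3 -m jog '[[[0,0,0.01],[0,0,0]],[[0,0,0.02],[0,0,0]],[[0,0,0.03],[0,0,0]],[[0,0,0.04],[0,0,0]],[[0,0,0.04],[0,0,0]]]'; python3 f.py
```

```text
time_s: 12.92
tool_pos: [0.4407, -0.0574, 0.1866]
eef_rot: [-0.0, 0.987, -0.16, -0.001]
ft_force: [0.4, 1.4, 0.7]
grip_width: 0.003
time_s: 13.33
tool_pos: [0.4419, -0.0575, 0.1832]
eef_rot: [-0.0, 0.987, -0.16, 0.0]
ft_force: [1.1, 0.5, 2.9]
grip_width: 0.009
F [ 1.34 -0.14  2.36] 0.18317535053151454
```

```bash
python3 -m jog '[[[0,0,0.01],[0,0,0]],[[0,0,0.02],[0,0,0]],[[0,0,0.02],[0,0,0]],[[0,0,0.02],[0,0,0]]]'|grep -E "pos|force"
python3 -m jog '[[[0,0,0.01],[0,0,0]],[[0,0,0.02],[0,0,0]],[[0,0,0.02],[0,0,0]],[[0,0,0.02],[0,0,0]]]'|grep -E "pos|force"
```

```text
tool_pos: [0.4416, -0.0575, 0.1804]
ft_force: [1.8, -0.6, 2.6]
tool_pos: [0.4415, -0.0575, 0.178]
ft_force: [1.7, 0.2, 3.1]
```

Past the block point with little force, so the bar is entering the slot.

```bash
python3 -m jog '[[[0,0,0.01],[0,0,0]],[[0,0,0.02],[0,0,0]],[[0,0,0.02],[0,0,0]],[[0,0,0.02],[0,0,0]]]'|grep -E "pos|force"
python3 -m jog '[[[0,0,0.01],[0,0,0]],[[0,0,0.015],[0,0,0]],[[0,0,0.015],[0,0,0]],[[0,0,0.015],[0,0,0]]]'|grep -E "pos|force"
python3 -m jog '[[[0,0,0.01],[0,0,0]],[[0,0,0.01],[0,0,0]],[[0,0,0.01],[0,0,0]],[[0,0,0.01],[0,0,0]]]'|grep -E "pos|force"; python3 f.py
```

```text
tool_pos: [0.4414, -0.0574, 0.1756]
ft_force: [0.5, 1.6, 4.6]
tool_pos: [0.4414, -0.0575, 0.1739]
ft_force: [-1.3, 0.8, 6.9]
tool_pos: [0.4414, -0.0574, 0.1731]
ft_force: [-4.1, 0.3, 15.3]
F [-4.24  1.36 16.48] 0.17314151867291458
```

```bash
python3 -m jog '[[[0,0,0.005],[0,0,0]],[[0,0,0.005],[0,0,0]],[[0,0,0.005],[0,0,0]],[[0,0,0.005],[0,0,0]],[[0,0,0.005],[0,0,0]],[[0,0,0.005],[0,0,0]]]'|grep -E "pos|force"; python3 f.py
python3 - <<'E'
from h import *
p,d=arm.capture("side"); p2,d=arm.capture("wrist")
cv2.imwrite("pics/i.png",np.hstack([cv2.resize(p[100:260,150:390,::-1],(450,300),interpolation=3),cv2.resize(p2[:,40:480,::-1],(344,300))]))
E
```

```text
tool_pos: [0.4414, -0.0574, 0.173]
ft_force: [-8.1, 0.0, 26.7]
F [-8.3   1.43 26.48] 0.1729929684603925
```

View pics/i.png

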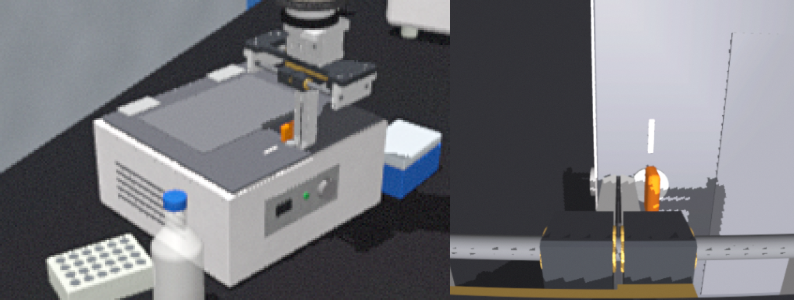

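The cover lies flat and even on the frame, with the finger pressing at (305,120) and the wing along the marks. The stop is hard at TCP z = 0.1730 m, the computed home height, with a steady 26 N. The bystanders have not visibly moved. Handing in.

```bash
python3 -c "
from station import arm
print(arm.job_done()); s=arm.state(); print(s['time_s'],s['tool_pos'],s['ft_force'])"
```

```text
the job is handed in; nothing more can be done
None
the job is handed in; nothing more can be done
```

I swung the cover down onto the gasket, turned the fastener into line with the slot, and pressed the cover home. I handed in at about 15 s with the arm still pressing, at a steady 26 N.

**One blemish:** while lowering the cover before the turn, I met the cross-bar block at about 0.04 rad. The force rose to about 23 N for under a second before I backed off. That counts as a brief push with the bar across the slot, and I can't tell whether the judge will count it as forcing.

**Last checks:**
- **Fastener:** turned about 68° clockwise from about 1.2 rad. After I let go, the wing measured 1.6° from the slot line, well inside the 12° of play.
- **Cover:** it passed the block height at only about 3 N, so the bar went into the slot. It then stopped hard at the computed home height.
- **Bystanders:** the bottle, tip box and well plate had not visibly moved in the last picture; I did not measure their positions.
- **After hand-in:** the arm state could no longer be read, so I have no reading of the final second.

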